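Run the cells out of the hopper into the tray

TASK

Stand the wooden tray on the table under the spout of the small plywood hopper. Then draw the hopper's slide gate out along its guides all the way to its end stop so that the three cells roll down into the tray, and push the gate fully shut again. No cell may land on the table, and leave the other loose parts where they are.

Things in the scene. Friction and masses are not known exactly. Their poses are not given: they have to be found in the camera images.
- hopper: Fixed plywood hopper, 225 mm high, with an aluminium chute sloping down towards the robot to an open spout. Origin: on the table straight below the middle of the spout's lip. x is level, from the lip back under the hopper (cells run out towards -x), z up. Its base plate spans x = 56 to 134 mm, y = -66 to 66 mm; nothing stands on the table at x below 56 mm.
- chute_lip (a point): Middle of the spout's lower lip, on the chute floor, 55 mm above the table. The lip's underside is 50 mm above the table. The floor rises from here at 30 degrees towards hopper +x; inside width 56 mm. The cells fall 15 to 60 mm in front of the lip: a tray stands well with its middle 58 mm in front of it (hopper x = -58 mm), its grip plate towards the robot, its x along the hopper's.
- gate (a joint): Slide of the gate, m: 0 shut, 0.032 out against its end stop; starts between 0 and 0.003. It moves square to the chute floor: up and towards the robot, 30 degrees from vertical, along (-0.5, 0, 0.866) in hopper axes. About 3 to 5 N moves it; it stays where left. Cells pass once it is some 15 mm out; all have run out within 1.5 s.
- gate_grip (a point): In the middle of the gate's black grip plate, 17 mm below its top edge; moves with the gate (shut: hopper x = -14, y = 0, z = 128 mm). Plate: 10 mm thick, 92 wide (hopper y), 40 high along the slide. Grip its broad faces: fingers close along hopper (0.866, 0, 0.5), tool points along (0.5, 0, -0.866). Guides end 30 mm below this point (gate shut); 50 mm free behind. z axis: slide direction.
- tray: Loose open plywood tray, 138 x 104 mm outside, walls 26 mm high and 4 mm thick, floor 6 mm thick, 0.11 to 0.23 kg. Origin: middle of its underside. x runs along its length, away from its grip plate, z up. It starts left or right of the hopper, grip plate towards the robot.
- tray_grip (a point): Point in the tray's dark wooden grip plate, an upright plate in the middle of the front wall (tray x = -66 mm), 50 mm above the tray's underside; the plate is 12 mm thick (tray x), 42 mm wide (tray y), its top 65 mm above the underside. Can be gripped from above across its thickness or its width.
- cell_1_mid (a point): Middle of the first cell (nearest the gate). Each cell is a plain AA-size cylinder, 14.5 mm in diameter, 50 mm long, 26 g, lying across the chute in file behind the gate at the start.
- cell_2_mid (a point): Middle of the second cell, as the first.
- cell_3_mid (a point): Middle of the third cell, as the first.
- drive_bogie: Bystander: loose geared axle set with dark wheels, 70 x 69 x 31 mm, on the side of the hopper where the tray is not. Origin: centre of its underside.
- radio_receiver: Bystander: loose flat black box, 38 x 61 x 17 mm, left of the hopper towards the back. Origin: centre of its underside.
- driver_board: Bystander: loose small circuit board, 18 x 39 x 21 mm, right of the hopper towards the back. Origin: centre of its underside.
- cell_1: Cell 1 itself; its origin lies on its skin and turns with it as it rolls, so use point cell_1_mid.
- cell_2: Cell 2 itself; its origin lies on its skin and turns with it as it rolls, so use point cell_2_mid.
- cell_3: Cell 3 itself; its origin lies on its skin and turns with it as it rolls, so use point cell_3_mid.

How it is judged:
By the outcome, as a careful person would: the job done as asked, in the order asked, and still so for the second after the job is handed in, with the robot touching nothing.
It also fails if it takes over 61 s, if anything falls off the work surface, if the arm or the gripper's body presses on something with over 40 N, if the wrist force passes 120 N, or if a joint passes its speed limit or range.

ROBOT

A 6-joint arm with a two-finger parallel gripper is mounted at the origin on a cart in front of the work surface, level with it; the furniture and walls round the work are solid. World frame = base frame: x ahead of the robot, y to its left, z up, the work surface at z = 0. Lengths are in m, angles in rad, forces in N, time in s.
With the tool pointing down it reaches from about 0.4 to 0.825 m from the base axis. Payload 7 kg.
Tool frame: the origin (TCP) lies midway between the tips of the shut fingers; the grasp point (between the pads) lies behind it (arm.grasp_offset is the z of the grasp point in the tool frame, in m); z points along the fingers, x is the direction in which the jaws open and shut, and the axes are right-handed (so a half turn about z gives the same grasp; the last joint's range is limited). The gripper opens to 88 mm and grips with 3 to 60 N. Pads are 19 mm wide; open, the fingers measure 130 mm over their backs; the gripper's body (78 mm by 193 mm) begins 47 mm behind the grasp point.
Start: joints at [-0.968, 0.359, 0.012, 0, -1.224, -0.288], TCP at [0.209, -0.642, 0.227] pointing down, gripper open.
Joint ranges: [-3.07, 3.07], [-1.43, 2.12], [-1.02, 1.25], [-3.03, 1.67], [-3.05, -0], [-3.03, 3.03]. Speed limits (rad/s): [2.39, 2.39, 3.01, 3.14, 3.14, 3.14].

INTERFACE

Orientations are given as [roll, pitch, yaw] about the fixed x, y, z axes, in that order (R = Rz(yaw) Ry(pitch) Rx(roll)).
In Python, from station import arm, optics, finder gives the robot as it stands. The module is installed in compiled form; this text tells all that it offers.
- The arm moves only by the tool apply_moves, never from a script. Its argument "increments" is one flat list of numbers, 6 for each row, row after row: the shift along the world's x, y, z in m, then the turn, a rotation vector about the world's x, y, z in rad. In form: [tx, ty, tz, rx, ry, rz, tx, ty, tz, rx, ry, rz, ...]. A call has 1 to 20 rows; each row shifts and turns the pose as measured when the row begins; what a row does not reach is not made up. A row lasts 1/12 s, in which the tool goes at most 41.7 mm and 7.16 degrees, less where a joint would pass 70% of its speed; a pose out of reach is approached as far as the arm can. A call with a gripper value outside its range is refused whole. "hand" is the closure, from 0 (fully open) to 1 (shut), set as the call begins (left out, the last holds). The fingers move at their own pace and stop on an object; "force" is the grip in N (left out, the last holds). Time passes only in rows, so rows that do not move let the fingers close. It gives the time, the measured TCP pose, the force and the opening at its end, in the units of the state.
- arm.get_state(): the state, without advancing time (a new reading comes with each control period).
- optics.grab_frame(name): name is "side" or "top" or "wrist"; returns the picture (480x640x3 uint8, red, green, blue); there is no depth.
- optics.camera_model(name): a dict with "fx", "fy", "cx", "cy" (pixels), "dist_coeffs" ([k1, k2, p1, p2, k3] as OpenCV has them; the pictures are not rectified), "world_to_cam" (4x4, takes a point from world to camera coordinates); the wrist camera has in their place "T_tool_cam" (4x4, takes a point from camera to tool coordinates, whose origin is the TCP and whose axes are the tool frame's). Camera axes: x right, y up, looking along -z (the intrinsics and any distortion apply to the point x, -y, -z); pixel columns grow to the right and rows downward; lengths in m; the calibration is good to about 2 mm. A picture is of the moment at which its call begins: read the wrist's pose just before it. camera_model takes no time and is no camera call.
- arm.job_done(): hands the job in, once; it reports no verdict.
Trained networks look in the newest picture that a camera, given by its name, has taken for a name from the list of things; names that differ only in an ending like _2 or _b are one class to them, and where a whole thing is asked for, a point or a joint stands for the part that bears it (a point fixed in the world has none). Each returns a list of dicts, best first, with "conf" (0 to 1); they miss things now and then, are a little off and sometimes report something else, mostly with a low value. They report only what shows in the picture. A call takes as long as a camera call.
- finder.find_in(camera, name): "box" ([left, top, right, bottom] in pixels, round what is visible of it).
- finder.landmark_of(camera, name): "point" ([column, row] in pixels: a listed point, or the origin of a listed thing).
The state is a dict: "t": time; "q": joint angles; "qd": joint speeds; "joint_efforts": joint torques, N m; "eef_pos": TCP position; "ee_rot": TCP orientation; "force": force on the tool from outside, world axes, zero at the start; "moment": the same for the moment, N m; "width": finger opening in m.
Only numpy, scipy, OpenCV 4.12 (cv2) and the standard library are available. Lean on these libraries where they do the work, as an engineer would, in place of code of your own. Each camera call takes 0.05 s, during which the arm holds its last target. There are 200 camera calls.

## Working session

There is one attempt and no reset: what is moved stays moved. The work goes in short steps, Python scripts to look and compute and a tool call to move; the robot and the scene stay as the last step left them, time stands still between calls to the robot, and variables do not carry over. Pictures are saved under pics/ and viewed, about 8 in all and at most 12, crops included, and the job is handed in when it is done.

Besides the shell and the picture viewer there is one more tool, called after "Call:" in YAML: its name, and indented under it one key for each argument. apply_moves: Moves the arm, as the interface text tells. Its arguments: {"type":"object","properties":{"increments":{"type":"array"},"hand":{"type":"number"},"force":{"type":"number"}},"required":["increments"]}

```bash
mkdir -p pics; cat > h.py <<'E'
import numpy as np, cv2
from scipy.spatial.transform import Rotation as R
from station import arm, optics, finder
F=np.diag([1.,-1,-1])
def cam(n,st=None):
    m=optics.camera_model(n)
    K=np.array([[m['fx'],0,m['cx']],[0,m['fy'],m['cy']],[0,0,1]]);d=np.array(m['dist_coeffs'],float)
    if 'world_to_cam' in m: T=np.array(m['world_to_cam'])
    else:
        st=st or arm.get_state(); W=np.eye(4);W[:3,:3]=R.from_euler('xyz',st['ee_rot']).as_matrix();W[:3,3]=st['eef_pos']
        T=np.linalg.inv(W@np.array(m['T_tool_cam']))
    return K,d,T
def ray(n,px,st=None):
    K,d,T=cam(n,st); u=cv2.undistortPoints(np.array([[px]],float),K,d)[0,0]
    Ti=np.linalg.inv(T); return Ti[:3,3],Ti[:3,:3]@np.array([u[0],-u[1],-1.])
def onz(n,px,z,st=None):
    o,v=ray(n,px,st); return o+v*(z-o[2])/v[2]
def proj(n,P,st=None):
    K,d,T=cam(n,st); P=np.atleast_2d(P); c=(T[:3,:3]@P.T).T+T[:3,3]
    return cv2.projectPoints((c@F),np.zeros(3),np.zeros(3),K,d)[0][:,0]
def tri(obs):
    A=np.zeros((3,3));b=np.zeros(3)
    for n,px in obs:
        o,v=ray(n,px); v/=np.linalg.norm(v); P=np.eye(3)-np.outer(v,v); A+=P;b+=P@o
    X=np.linalg.solve(A,b); return X,[np.round(proj(n,X)[0]-px,1).tolist() for n,px in obs]
E
python3 - <<'E'
from h import *
np.set_printoptions(precision=4,suppress=True)
for n in ('top','side'):
    im=optics.grab_frame(n); cv2.imwrite(f'pics/{n}0.png',im[...,::-1])
L={}
for nm in ['chute_lip','gate_grip','tray','tray_grip','hopper','drive_bogie']:
    for n in ('top','side'):
        r=finder.landmark_of(n,nm); L[n,nm]=r[:2]; print(n,nm,[(np.round(a['point']),round(a['conf'],2)) for a in r[:2]])
    if L['top',nm] and L['side',nm]:
        print(nm,tri([(n,L[n,nm][0]['point']) for n in('top','side')]))
print(arm.get_state(),arm.grasp_offset)
for n in('top','side'): print(np.linalg.inv(cam(n)[2])[:3,3])
E
```

```text
top chute_lip [(array([337., 240.]), 0.91)]
side chute_lip [(array([320., 241.]), 0.58)]
chute_lip (array([ 0.5972, -0.0013,  0.0593]), [[0.2, -1.4], [1.4, 0.4]])
top gate_grip [(array([344., 241.]), 0.86)]
side gate_grip [(array([330., 212.]), 0.94)]
gate_grip (array([ 0.5801, -0.015 ,  0.1224]), [[0.1, -0.8], [0.8, 0.2]])
top tray [(array([192., 250.]), 0.76)]
side tray [(array([331., 215.]), 0.69), (array([322., 380.]), 0.63)]
tray (array([0.5299, 0.2242, 0.2713]), [[1.9, -15.2], [15.7, 3.3]])
top tray_grip [(array([184., 274.]), 0.95)]
side tray_grip []
top hopper [(array([342., 246.]), 0.89), (array([340., 211.]), 0.5)]
side hopper [(array([322., 261.]), 0.57)]
hopper (array([ 0.5966, -0.0151, -0.0026]), [[0.1, -1.0], [1.0, 0.3]])
top drive_bogie [(array([474., 283.]), 0.86)]
side drive_bogie [(array([357., 196.]), 0.61)]
drive_bogie (array([ 0.5482, -0.3077, -0.0141]), [[0.0, -0.2], [0.1, 0.0]])
{'t': 0.7, 'q': array([-0.9679,  0.3586,  0.0119,  0.    , -1.2241, -0.2881]), 'qd': array([-0.0013,  0.0005,  0.0003, -0.0004,  0.0002,  0.0015]), 'joint_efforts': array([ -0.0017, -58.2164,  29.3251,   7.0015,   0.0124,  -0.    ]), 'eef_pos': array([ 0.209 , -0.6418,  0.2266]), 'ee_rot': array([3.1416, 0.    , 1.8856]), 'force': array([ 0.3957,  0.2244, -0.4599]), 'moment': array([ 0.0684, -0.0315, -0.0247]), 'width': 0.08752198564544515} -0.0188
[0.3924 0.0029 0.9549]
[0.4716 0.9699 0.7682]
```

```bash
sleep 1
```

```text
(no output)
```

View pics/top0.png

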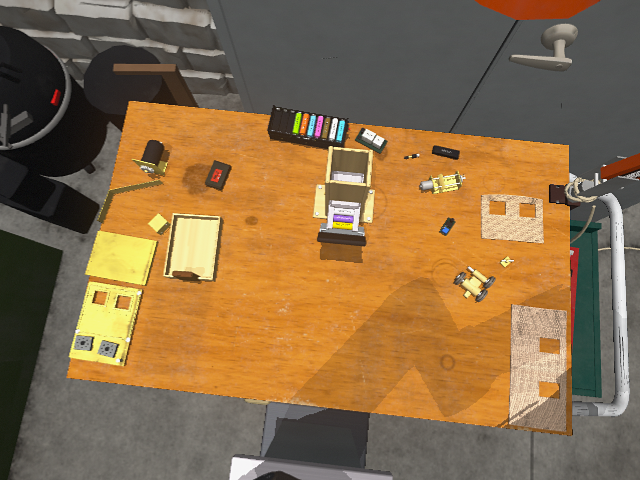

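View pics/side0.png

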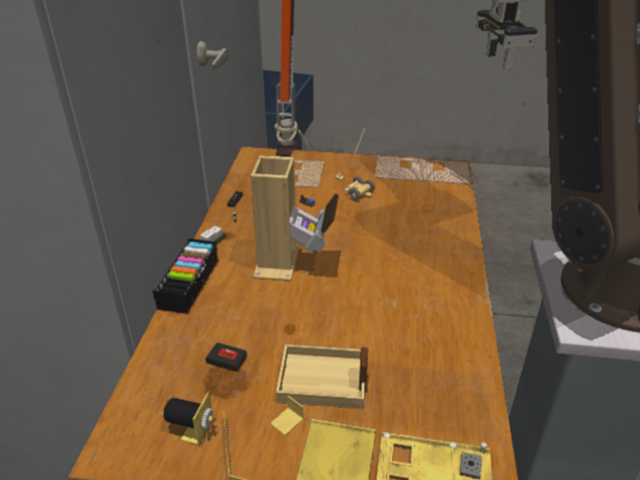

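The top view shows the tray at about (192,247) with its grip plate at (184,274). The hopper spout and gate are near (342,238), and the bogie is at (474,283). The side view agrees: tray at (322,375), gate plate at (330,212).

```bash
python3 - <<'E'
from h import *
np.set_printoptions(precision=4,suppress=True)
print('grip',onz('top',[184,274],.05),'tray',onz('top',[192,250],0))
# tray rim corners, eyeballed, z=.026
for p in ([171,215],[220,216],[213,283],[165,277]): print(onz('top',p,.026))
# side: tray corners
for p in ([281,346],[362,348],[366,404],[277,395]): print('side',onz('side',p,.026))
im=cv2.imread('pics/top0.png'); a=cv2.resize(im[200:300,150:240],None,fx=4.4,fy=4.4,interpolation=cv2.INTER_CUBIC);b=cv2.resize(im[140:260,305:385],None,fx=4.4*100/120,fy=4.4*100/120,interpolation=cv2.INTER_CUBIC)
cv2.imwrite('pics/crop.png',np.hstack([a,b]));print(a.shape,b.shape)
E
```

```text
grip [0.4906 0.3009 0.05  ] tray [0.5498 0.3095 0.    ]
[0.6164 0.3595 0.026 ]
[0.6259 0.2543 0.026 ]
[0.4813 0.2454 0.026 ]
[0.4826 0.347  0.026 ]
side [0.6325 0.2622 0.026 ]
side [0.4956 0.2491 0.026 ]
side [0.4809 0.3653 0.026 ]
side [0.6195 0.3658 0.026 ]
(440, 396, 3) (440, 293, 3)
```

View pics/crop.png

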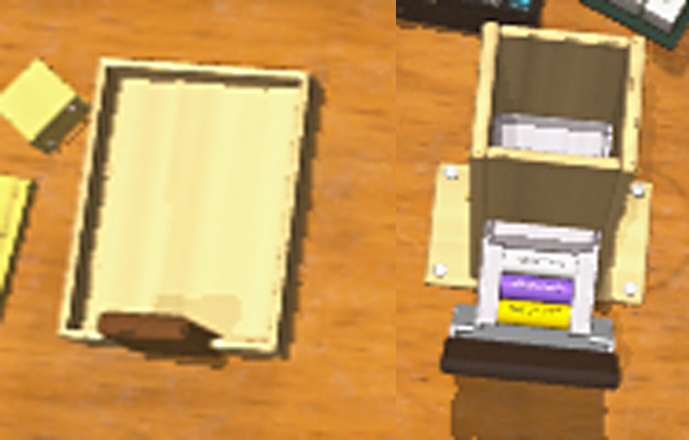

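The crop shows the tray rim corners at (102,60), (310,72), (278,355) and (62,338). The hopper base plate corners are at (442,165), (652,183), (640,300) and (428,284).

```bash
python3 - <<'E'
from h import *
np.set_printoptions(precision=4,suppress=True)
def fit(model,px,n,z):
    W=np.array([onz(n,p,z)[:2] for p in px]);m=np.array(model)
    mc,wc=m.mean(0),W.mean(0);a=(m-mc);b=(W-wc)
    th=np.arctan2((a[:,0]*b[:,1]-a[:,1]*b[:,0]).sum(),(a*b).sum())
    r=np.array([[np.cos(th),-np.sin(th)],[np.sin(th),np.cos(th)]]);t=wc-r@mc
    print(t,np.degrees(th),'res',(W-(m@r.T+t))); return t,r
px=[np.array(p)/4.4+[150,200]-.4 for p in ([102,60],[310,72],[278,355],[62,338])]
t,r=fit([[.069,.052],[.069,-.052],[-.069,-.052],[-.069,.052]],px,'top',.026); print('grip',r@[-.066,0]+t)
px=[(np.array(p)-[396,0])/3.6667+[305,140]-.4 for p in ([442,165],[652,183],[640,300],[428,284])]
for z in (0.006,): 
  t,r=fit([[.134,.066],[.134,-.066],[.056,-.066],[.056,.066]],px,'top',z);print('gate',r@[-.014,0]+t)
E
```

```text
[0.5543 0.3019] 2.6941098351973554 res [[-0.     -0.0006]
 [ 0.0003  0.0011]
 [-0.001   0.0001]
 [ 0.0007 -0.0006]]
grip [0.4883 0.2988]
[ 0.5958 -0.0102] 1.0841109278022447 res [[-0.0016 -0.0027]
 [-0.0014  0.0009]
 [ 0.0023  0.0032]
 [ 0.0007 -0.0014]]
gate [ 0.5818 -0.0105]
```

Call:
apply_moves:
  increments: [0.02,0.035,0.01,0,0,-0.03,0.02,0.035,0.01,0,0,-0.03,0.02,0.035,0.01,0,0,-0.03,0.02,0.035,0.01,0,0,-0.03,0.02,0.035,0.01,0,0,-0.03,0.02,0.035,0.01,0,0,-0.03,0.02,0.035,0.01,0,0,-0.03,0.02,0.035,0.01,0,0,-0.03,0.02,0.035,0.01,0,0,-0.03,0.02,0.035,0.01,0,0,-0.03,0,0.04,0,0,0,0,0,0.04,0,0,0,0,0,0.04,0,0,0,0,0,0.04,0,0,0,0,0,0.04,0,0,0,0,0,0.04,0,0,0,0]
  hand: 0

```text
t: 2.03
eef_pos: [0.4058, -0.0401, 0.3267]
ee_rot: [3.135, -0.006, 1.558]
force: [1.4, 0.2, 0.5]
width: 0.0876
```

```bash
python3 - <<'E'
from h import *
np.set_printoptions(precision=4,suppress=True)
st=arm.get_state()
im=optics.grab_frame('wrist'); cv2.imwrite('pics/w1.png',im[...,::-1])
print(np.linalg.inv(cam('wrist',st)[2]))
for nm,z in(('chute_lip',.055),('gate_grip',.128)):
    for a in finder.landmark_of('wrist',nm)[:2]: print(nm,a,onz('wrist',a['point'],z,st))
import json; json.dump({k:np.array(st[k]).tolist() for k in('eef_pos','ee_rot')},open('st1.json','w'))
E
```

```text
[[ 0.0135 -0.9607 -0.2773  0.3312]
 [ 0.9999  0.0149 -0.003  -0.0406]
 [ 0.007  -0.2772  0.9608  0.4843]
 [ 0.      0.      0.      1.    ]]
chute_lip {'point': [349.3, 358.6], 'conf': 0.9} [ 0.5909 -0.005   0.055 ]
gate_grip {'point': [350.1, 388.1], 'conf': 0.69} [ 0.5808 -0.0099  0.128 ]
gate_grip {'point': [345.7, 400.2], 'conf': 0.52} [ 0.5952 -0.0143  0.128 ]
```

View pics/w1.png

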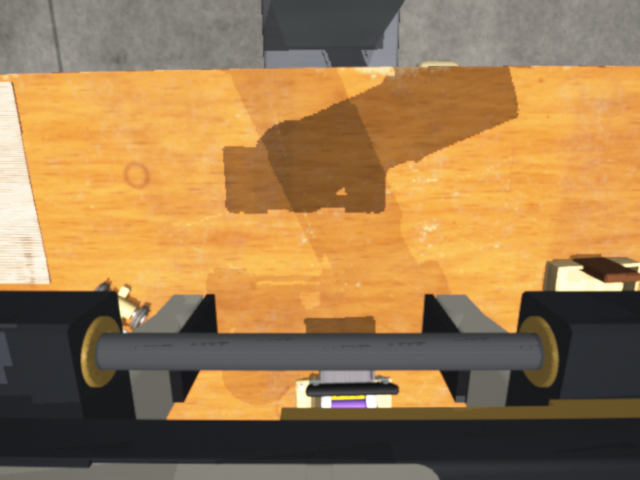

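The wrist view shows the gate plate's top edge at (307–398, 390) and the tray's grip plate at (605,268). Both fit the estimates. Going to the tray.

Call:
apply_moves:
  increments: [0.008,0.034,-0.012,0,0,0.006,0.008,0.034,-0.012,0,0,0.006,0.008,0.034,-0.012,0,0,0.006,0.008,0.034,-0.012,0,0,0.006,0.008,0.034,-0.012,0,0,0.006,0.008,0.034,-0.012,0,0,0.006,0.008,0.034,-0.012,0,0,0.006,0.008,0.034,-0.012,0,0,0.006,0.008,0.034,-0.012,0,0,0.006,0.008,0.034,-0.012,0,0,0.006,0,0,0,0,0,0,0,0,0,0,0,0]

```text
t: 3.18
eef_pos: [0.4949, 0.3041, 0.2022]
ee_rot: [3.126, -0.005, 1.609]
force: [0.1, -1.2, 0.2]
width: 0.0877
```

```bash
python3 - <<'E'
from h import *
np.set_printoptions(precision=4,suppress=True)
st=arm.get_state(); im=optics.grab_frame('wrist'); cv2.imwrite('pics/w2.png',im[...,::-1])
print(st['eef_pos'],st['ee_rot'])
for a in finder.landmark_of('wrist','tray_grip')[:2]: print(a,onz('wrist',a['point'],.05,st))
print(proj('wrist',[.4883,.2988,.05],st))
E
```

```text
[0.4949 0.3041 0.2022] [ 3.1264 -0.0051  1.6094]
{'point': [313.5, 226.4], 'conf': 0.75} [0.4916 0.3    0.05  ]
[[312.1384 222.178 ]]
```

Call:
apply_moves:
  increments: [-0.003,-0.003,-0.02,-0.005,0.015,0.008,-0.002,-0.002,-0.025,0,0,0,0,0,-0.025,0,0,0,0,0,-0.025,0,0,0,0,0,-0.025,0,0,0,0,0,-0.02,0,0,0,0,0,-0.015,0,0,0,0,0,-0.01,0,0,0,0,0,0,0,0,0]

```text
t: 4.03
eef_pos: [0.4953, 0.2867, 0.042]
ee_rot: [3.129, -0.013, 1.603]
force: [-1.4, -1.1, 0.0]
width: 0.0875
```

```bash
python3 - <<'E'
from h import *
st=arm.get_state(); print(st['eef_pos'],st['ee_rot'],st['force'])
E
```

```text
[0.49527745 0.28665146 0.04204244] [ 3.12872553 -0.01298253  1.60288153] [-1.36173313 -1.05637032  0.02929763]
```

Call:
apply_moves:
  increments: [-0.003,0.007,-0.005,-0.013,0.013,0.01,-0.003,0.006,-0.004,0,0,0,0,0,0,0,0,0]

```text
t: 4.28
eef_pos: [0.4908, 0.2996, 0.0355]
ee_rot: [3.14, -0.002, 1.611]
force: [-0.9, 0.3, -0.1]
width: 0.0874
```

Call:
apply_moves:
  increments: [0,0,-0.001,0,0,0.004,0,0,0,0,0,0,0,0,0,0,0,0,0,0,0,0,0,0,0,0,0,0,0,0,0,0,0,0,0,0]
  hand: 1
  force: 30

```text
t: 4.78
eef_pos: [0.4917, 0.3018, 0.0374]
ee_rot: [3.137, -0.006, 1.617]
force: [-0.7, -0.2, 0.3]
width: 0.0533
```

Call:
apply_moves:
  increments: [0,0,0,0,0,0,0,0,0,0,0,0,0,0,0,0,0,0,0,0,0,0,0,0]

```text
t: 5.12
eef_pos: [0.4917, 0.3017, 0.0376]
ee_rot: [3.136, -0.006, 1.617]
force: [0.0, -0.4, 0.8]
width: 0.0415
```

Call:
apply_moves:
  increments: [0,0,0.008,0,0,0,0,0,0.006,0,0,0,-0.005,-0.015,0,0,0,0,-0.005,-0.025,0,0,0,0,-0.005,-0.03,0,0,0,0,-0.005,-0.03,0,0,0,-0.005,0,-0.03,0,0,0,-0.005,0,-0.03,0,0,0,-0.005,0,-0.03,0,0,0,-0.005,0,-0.03,0,0,0,0,0,-0.025,0,0,0,0,0,-0.02,0,0,0,0,0,-0.01,0,0,0,0,0,0,0,0,0,0]

```text
t: 6.28
eef_pos: [0.4693, 0.0173, 0.059]
ee_rot: [3.132, -0.009, 1.6]
force: [-0.2, -1.5, -1.0]
width: 0.0417
```

```bash
python3 - <<'E'
from h import *
st=arm.get_state(); print(st['eef_pos'],st['ee_rot'],st['force'],st['width'])
im=optics.grab_frame('top')
im2=optics.grab_frame('side')
a=cv2.resize(im[130:330,230:430],None,fx=2,fy=2,interpolation=cv2.INTER_CUBIC)
b=cv2.resize(im2[130:330,220:420],None,fx=2,fy=2,interpolation=cv2.INTER_CUBIC)
cv2.imwrite('pics/c2.png',np.hstack([a,b])[...,::-1])
E
```

```text
[0.46926278 0.01731902 0.05896499] [ 3.13203005 -0.00876493  1.59994699] [-0.18039801 -1.53789675 -1.02345317] 0.04168816243290008
```

View pics/c2.png

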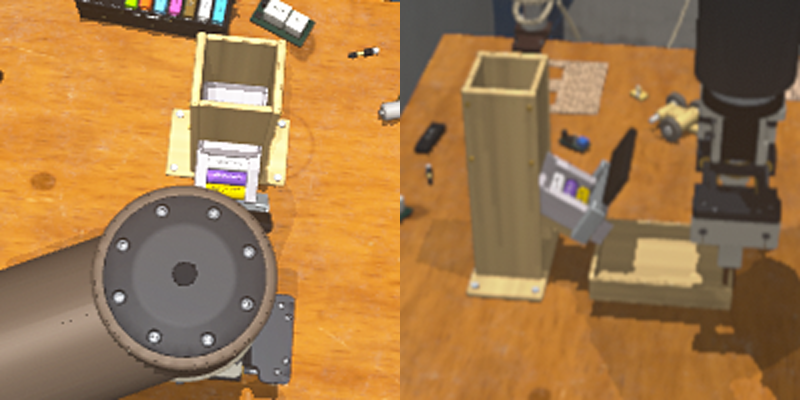

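The side view shows the tray just in front of and below the spout, slightly raised. Next I shift it right and lower it.

Call:
apply_moves:
  increments: [0,-0.008,-0.005,-0.006,0.008,0,0,-0.008,-0.005,0,0,0,0,-0.008,-0.005,0,0,0,0,-0.005,-0.002,0,0,0,0,0,0,0,0,0]

```text
t: 6.8
eef_pos: [0.4708, -0.0093, 0.0404]
ee_rot: [3.14, -0.003, 1.606]
force: [0.1, -0.2, -1.8]
width: 0.0416
```

Call:
apply_moves:
  increments: [0,-0.002,-0.002,0,0,-0.005,0,-0.001,-0.002,0,0,0,0,0,0,0,0,0]

```text
t: 7.05
eef_pos: [0.4714, -0.0118, 0.0375]
ee_rot: [3.139, -0.004, 1.6]
force: [0.4, 0.7, -1.4]
width: 0.0419
```

Release, then raise and back away.

Call:
apply_moves:
  increments: [0,0,0,0,0,0,0,0,0,0,0,0,0,0,0,0,0,0,0,0,0,0,0,0]
  hand: 0

```text
t: 7.38
eef_pos: [0.4725, -0.0113, 0.038]
ee_rot: [3.137, -0.004, 1.601]
force: [0.6, 0.6, -0.5]
width: 0.0632
```

Call:
apply_moves:
  increments: [0,0,0.015,0,0,0,0,0,0.03,0,0,0,-0.005,0,0.035,0,0,0,-0.005,0,0.04,0,0,0,-0.005,0,0.04,0,0,0,0,0,0.04,0,0,0,0,0,0.02,0,0,0,0,0,0,0,0,0]

```text
t: 8.05
eef_pos: [0.4522, -0.0138, 0.2662]
ee_rot: [-3.14, -0.001, 1.6]
force: [0.5, 0.2, 0.2]
width: 0.0878
```

```bash
python3 - <<'E'
from h import *
np.set_printoptions(precision=4,suppress=True)
st=arm.get_state(); print(st['eef_pos'],st['ee_rot'],st['width'],st['q'])
im=optics.grab_frame('wrist'); cv2.imwrite('pics/w3.png',im[...,::-1])
for nm,z in(('chute_lip',.055),('gate_grip',.128),('tray_grip',.05)):
    for a in finder.landmark_of('wrist',nm)[:2]: print(nm,a,onz('wrist',a['point'],z,st))
E
```

```text
[ 0.4522 -0.0138  0.2662] [-3.1401 -0.0006  1.5998] 0.08782692520836334 [ 0.4063 -0.0438 -0.3854 -0.0012 -1.2303 -1.9476]
chute_lip {'point': [321.1, 356.5], 'conf': 0.78} [ 0.5952 -0.0079  0.055 ]
gate_grip {'point': [319.5, 382.4], 'conf': 0.98} [ 0.577  -0.0102  0.128 ]
tray_grip {'point': [319.3, 238.8], 'conf': 0.74} [ 0.4723 -0.0132  0.05  ]
tray_grip {'point': [316.6, 403.3], 'conf': 0.7} [ 0.655  -0.0109  0.05  ]
```

Call:
apply_moves:
  increments: [0,0,0,0,0,0.12,0,0,0,0,0,0.12,0,0,0,0,0,0.12,0,0,0,0,0,0.12,0,0,0,0,0,0.12,0,0,0,0,0,0.12,0,0,0,0,0,0.12,0,0,0,0,0,0.12,0,0,0,0,0,0.12,0,0,0,0,0,0.12,0,0,0,0,0,0.12,0,0,0,0,0,0.12,0,0,0,0,0,0.12,0,0,0,0,-0.1,0,0,0,0,0,-0.11,0,0,0,0,0,-0.11,0,0,0,0,0,-0.11,0,0,0,0,0,-0.09,0,0,0,0,0,0,0]
  hand: 0.5

```text
t: 9.83
eef_pos: [0.4487, -0.009, 0.2396]
ee_rot: [-3.061, 0.503, -3.047]
force: [1.4, 0.1, 2.3]
width: 0.0438
```

```bash
cat > goal.py <<'E'
from h import *
np.set_printoptions(precision=4,suppress=True)
O=np.array([.594,-.0095,0]);psi=.025
def setO(x,y,p):
    global O,psi; O=np.array([x,y,0]);psi=p
def H(): return R.from_euler('z',psi).as_matrix()
def goal(s):  # grasp s m up the slide from gate_grip(shut)
    Hm=H(); u=np.array([-.5,0,.75**.5]); G=np.array([-.014,0,.128])+s*u
    Rt=Hm@np.column_stack([[-.75**.5,0,-.5],[0,1,0],-u])
    return O+Hm@(G-u*.0188),Rt
def delta(s):
    st=arm.get_state(); p,Rt=goal(s); Rn=R.from_euler('xyz',st['ee_rot'])
    print('t',st['t'],'dp',p-st['eef_pos'],'rv',(R.from_matrix(Rt)*Rn.inv()).as_rotvec(),'F',st['force'],'w',st['width'])
E
python3 - <<'E'
from goal import *
delta(.085); print(arm.get_state()['q'])
E
```

```text
t 9.8333 dp [ 0.0982 -0.0016 -0.0543] rv [ 0.0717 -0.0167 -0.0295] F [1.4061 0.1199 2.2531] w 0.04382214118170986
[ 0.6643 -0.385  -1.0124  0.5837 -0.6358 -1.0126]
```

Call:
apply_moves:
  increments: [0.02,0,0,0.03,-0.005,-0.01,0.025,0,-0.01,0.03,-0.005,-0.01,0.025,0,-0.015,0.01,-0.005,-0.01,0.02,0,-0.015,0,0,0,0.008,0,-0.01,0,0,0,0,0,0,0,0,0]

```text
t: 10.33
eef_pos: [0.5479, -0.006, 0.1831]
ee_rot: [3.133, 0.521, -3.113]
force: [-0.4, -0.7, -0.3]
width: 0.0435
```

```bash
python3 - <<'E'
from goal import *
delta(.085); st=arm.get_state(); print(st['q'])
im=optics.grab_frame('wrist')
r=finder.landmark_of('wrist','gate_grip'); print(r[:2],[onz('wrist',a['point'],.128,st) for a in r[:2]])
# predicted plate top corners, drawn
Hm=H(); u=np.array([-.5,0,.75**.5]); v=np.array([.75**.5,0,.5]); g=np.array([-.014,0,.128])
P=[O+Hm@(g+.017*u+a*v+[0,b,0]) for a,b in((-.005,-.046),(.005,-.046),(.005,.046),(-.005,.046))]
px=proj('wrist',np.array(P),st);print(px)
b=im[...,::-1].copy()
for p in px: cv2.circle(b,tuple(int(c) for c in np.round(p)),3,(255,0,255),1)
cv2.imwrite('pics/w4.png',b)
E
```

```text
t 10.3333 dp [-0.0009 -0.0047  0.0022] rv [-0.0078 -0.0029 -0.0077] F [-0.3529 -0.7295 -0.2909] w 0.04351431937147679
[ 0.3451 -0.0914 -1.0119  0.7852 -0.2087 -1.051 ]
[{'point': [314.0, 261.0], 'conf': 0.72}] [array([ 0.5825, -0.0085,  0.128 ])]
[[327.8648 182.4345]
 [307.9491 182.4016]
 [308.9198 346.0159]
 [326.5763 346.0286]]
```

View pics/w4.png

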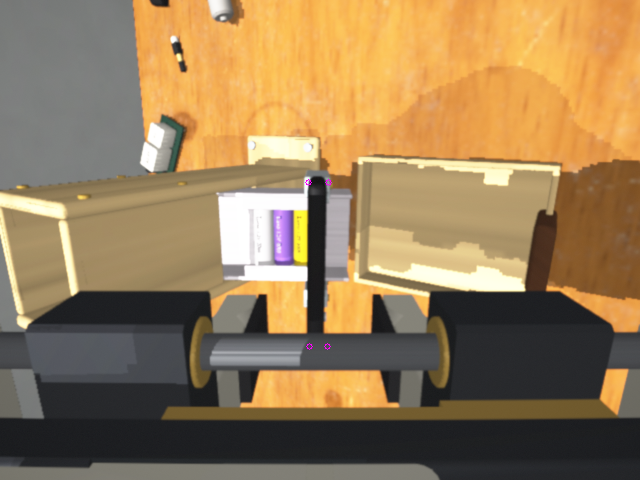

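The projected plate corners land on the black plate's edges (cols 308–327, row 182), so the hopper pose is confirmed. Next, descend along the slide axis.

Call:
apply_moves:
  increments: [0.004,-0.003,-0.008,-0.008,-0.003,-0.008,0.008,-0.001,-0.014,0,0,0,0.01,0,-0.017,0,0,0,0.008,0,-0.014,0,0,0,0.004,0,-0.008,0,0,0,0,0,0,0,0,0]

```text
t: 10.93
eef_pos: [0.5873, -0.014, 0.1485]
ee_rot: [3.13, 0.493, -3.114]
force: [-0.9, 0.1, 1.2]
width: 0.0435
```

```bash
python3 - <<'E'
from goal import *
delta(.005); print(arm.get_state()['q'])
E
```

```text
t 10.9333 dp [-0.0004  0.0043 -0.0324] rv [-0.0095 -0.0305 -0.0085] F [-0.8536  0.1003  1.1941] w 0.04347288368262515
[ 0.1624  0.0368 -1.0157  1.0873 -0.0587 -1.2053]
```

The elbow (q3) is at its limit and q5 is near 0, so this tool direction can't be reached at this spot. The tool axis may also turn within the plate's plane, so I'll identify the kinematics and look for a reachable angle.

```bash
cat > kin.py <<'E'
from goal import *
from scipy.optimize import least_squares
st=arm.get_state()
Q=np.array([[-.9679,.3586,.0119,0,-1.2241,-.2881],[.4063,-.0438,-.3854,-.0012,-1.2303,-1.9476],[.6643,-.385,-1.0124,.5837,-.6358,-1.0126],[.3451,-.0914,-1.0119,.7852,-.2087,-1.051],[ 0.1624,0.0368,-1.0157,1.0873,-0.0587,-1.2053]])
P=np.array([[.209,-.6418,.2266],[.4522,-.0138,.2662],[.4487,-.009,.2396],[.5479,-.006,.1831],[.5873,-.014,.1485]])
E=np.array([[3.1416,0,1.8856],[-3.1401,-.0006,1.5998],[-3.061,.503,-3.047],[3.133,.521,-3.113],[3.13,.493,-3.114]])
def rot(q,s4,s6):
    f=q[1]-q[2]
    B=R.from_euler('z',q[0])*R.from_euler('y',f)*R.from_euler('x',s4*q[3])*R.from_euler('y',-q[4])
    # tool z = x of B ; tool frame at q6=0: x = ?
    T=np.column_stack([[0,0,1],[0,-1,0],[1,0,0]]) # x_tool=z_B
    return B,B*R.from_matrix(T)*R.from_euler('z',s6*q[5])
def fk(q,p,s4,s6):
    h,s,a,b,e,d,L,w=p; z=R.from_euler('z',q[0]); f=q[1]-q[2]
    B,T=rot(q,s4,s6)
    ua=R.from_euler('y',q[1]).apply([0,0,a]); fa=R.from_euler('y',f).apply([b,0,e])
    return z.apply(np.array([s,-d,h])+ua+fa)+B.apply([L,0,w]),T
E
python3 - <<'E'
from kin import *
for s4 in(1,-1):
  for s6 in(1,-1):
    print(s4,s6,[round(float((rot(q,s4,s6)[1].inv()*R.from_euler('xyz',e)).magnitude()),3) for q,e in zip(Q,E)],end=' ')
    f=lambda p:np.concatenate([fk(q,p,s4,s6)[0]-x for q,x in zip(Q,P)]+[1e-3*(p-[.4,0,.4,.4,0,.19,.25,0])])
    r=least_squares(f,[.4,0,.4,.4,0,.19,.25,0]); print(r.x,np.abs(r.fun[:15]).max())
E
```

```text
1 1 [2.565, 0.755, 2.157, 2.595, 2.904] [-0.7266  0.5728  0.389  -0.1315  0.2901  0.1911 -0.2958 -0.0714] 0.0491715823211159
1 -1 [3.142, 3.141, 2.222, 1.614, 0.974] [-0.7266  0.5728  0.389  -0.1315  0.2901  0.1911 -0.2958 -0.0714] 0.0491715823211159
-1 1 [2.565, 0.754, 1.117, 1.04, 0.731] [0.0298 0.0474 0.6152 0.2411 0.1447 0.1924 0.4295 0.1093] 0.017906648879569526
-1 -1 [3.142, 3.142, 3.141, 3.141, 3.141] [0.0298 0.0474 0.6152 0.2411 0.1447 0.1924 0.4295 0.1093] 0.017906648879569526
```

```bash
sed -i 's/\[\[0,0,1\],\[0,-1,0\],\[1,0,0\]\]/[[0,0,-1],[0,1,0],[1,0,0]]/; s/h,s,a,b,e,d,L,w=p/h,s,a,b,e,d,L,d2=p/; s/B.apply(\[L,0,w\])/B.apply([L,-d2,0])/' kin.py
python3 - <<'E'
from kin import *
print([round(float((rot(q,-1,-1)[1].inv()*R.from_euler('xyz',e)).magnitude()),3) for q,e in zip(Q,E)])
x0=np.array([.15,0,.5,.5,0,.1,.25,.1])
for mask in ([1]*8,[1,0,1,1,1,1,1,1],[1,1,1,1,0,1,1,1],[1,0,1,1,0,1,1,1]):
    mask=np.array(mask)
    f=lambda p:np.concatenate([fk(q,p*mask,-1,-1)[0]-x for q,x in zip(Q,P)]+[1e-4*(p-x0)])
    r=least_squares(f,x0); print(r.x*mask,np.abs(r.fun[:15]).max())
E
```

```text
[0.0, 0.0, 0.001, 0.0, 0.0]
[ 0.1988  0.      0.6015  0.4636  0.     -0.      0.378   0.1918] 5.2050665026948106e-05
[ 0.1988 -0.      0.6016  0.4636  0.     -0.0001  0.378   0.1918] 5.368009195511059e-05
[ 0.1988  0.      0.6015  0.4636  0.     -0.0001  0.378   0.1918] 4.979199481669472e-05
[ 0.1988  0.      0.6016  0.4636 -0.     -0.0001  0.378   0.1918] 5.1557653217459976e-05
```

The kinematic model fits to 0.05 mm. Next I search for feasible postures along the gate stroke.

```bash
cat >> kin.py <<'E'
KP=np.array([.1988,0,.6015,.4636,0,0,.378,.1918])
lo=np.array([-3.07,-1.43,-1.02,-3.03,-3.05,-3.03]);hi=np.array([3.07,2.12,1.25,1.67,0,3.03])
def FK(q): return fk(q,KP,-1,-1)
def G(s,a=0,flip=0):
    p,Rt=goal(0); Hm=H(); u=Hm@np.array([-.5,0,.75**.5]); g=O+Hm@np.array([-.014,0,.128])+s*u
    Rn=R.from_rotvec(a*(Hm@np.array([.75**.5,0,.5])))*R.from_matrix(Rt)
    if flip: Rn=Rn*R.from_euler('z',np.pi)
    return g+Rn.as_matrix()[:,2]*.0188,Rn
def IK(p,Rn,q0,m=.03):
    f=lambda q:(lambda x,T:np.concatenate([(x-p)*5,(T.inv()*Rn).as_rotvec()]))(*FK(q))
    l,h=lo+m,hi-m
    r=least_squares(f,np.clip(q0,l+1e-3,h-1e-3),bounds=(l,h)); return r.x,np.abs(r.fun).max()
E
python3 - <<'E'
from kin import *
rng=np.random.default_rng(0); qc=arm.get_state()['q']
for flip in(0,1):
  for a in np.radians([0,15,-15,30,-30,45,-45,60,-60]):
    sols=[]
    for k in range(25):
        q0=qc if k==0 else rng.uniform(lo,hi)*[.5,.6,1,1,1,1]
        q,e=IK(*G(.006,a,flip),q0)
        if e<1e-3 and not any(np.abs(q-x).max()<.05 for x in sols):
            e2=[IK(*G(s,a,flip),q)[1] for s in(.04,.1)]
            sols.append(q); print(flip,round(np.degrees(a)),q.round(2),np.round(e2,3),'dq',np.abs(q-qc).max().round(2))
E
```

```text
0 15 [ 0.15  0.13 -0.53 -0.52 -0.41  0.38] [0. 0.] dq 1.61
0 30 [-0.17  0.25 -0.33 -0.91 -0.82  0.93] [0. 0.] dq 2.13
0 45 [-0.34  0.4  -0.21 -1.04 -1.15  1.14] [0. 0.] dq 2.35
0 -45 [ 0.61  0.36 -0.97  1.28 -0.96 -1.97] [0. 0.] dq 0.9
0 60 [-0.43  0.56 -0.09 -1.11 -1.43  1.25] [0. 0.] dq 2.46
0 -60 [ 0.71  0.54 -0.85  1.09 -1.2  -1.98] [0. 0.] dq 1.14
1 15 [ 0.15  0.13 -0.53 -0.52 -0.41 -2.77] [0.    0.002] dq 1.61
1 30 [-0.17  0.25 -0.33 -0.91 -0.82 -2.22] [0. 0.] dq 1.99
1 45 [-0.34  0.4  -0.21 -1.04 -1.15 -2.  ] [0. 0.] dq 2.13
1 -45 [ 0.61  0.36 -0.97  1.28 -0.96  1.17] [0. 0.] dq 2.38
1 60 [-0.43  0.56 -0.09 -1.11 -1.43 -1.89] [0. 0.] dq 2.2
1 -60 [ 0.71  0.54 -0.85  1.09 -1.2   1.16] [0. 0.] dq 2.36
```

```bash
cat > sim.py <<'E'
from kin import *
def seg(q,p1,R1,n):
    p0,R0=FK(q); rv=(R1*R0.inv()).as_rotvec(); tr=[]
    for i in range(1,n+1):
        t=i/n; qn,e=IK(p0+t*(p1-p0),R.from_rotvec(t*rv)*R0,q,.012); tr.append((np.abs(qn-q).max(),e)); q=qn
    print(q.round(2),'maxstep',max(t[0] for t in tr).round(2),'err',max(t[1] for t in tr).round(4)); return q
E
python3 - <<'E'
from sim import *
Hm=H()
for p in ([475,155],[635,165],[556,160]):
    c=(np.array(p)-[396,0])/3.6667+[305,140]; w=onz('top',c,.225); print('tower front top, hopper frame',Hm.T@(w-O))
q=arm.get_state()['q']
for a in np.radians([15,20,25]):
    print('a',a)
    # back out along slide, then straight to orientation
    p,Rn=G(.10,0); q1=seg(q,p,Rn,8)
    pa=np.array([.50,-.03,.30])
    q2=seg(q1,pa,R.from_euler('xyz',[np.pi,0,np.pi+.025]),10)
    q3=seg(q2,pa,R.from_rotvec([a,0,0])*R.from_euler('xyz',[np.pi,0,np.pi+.025]),5)
    q4=seg(q3,*G(.095,a),12)
    q5=seg(q4,*G(.010,a),10)
    q6=seg(q5,*G(.044,a),5)
E
```

```text
tower front top, hopper frame [0.0626 0.0358 0.225 ]
tower front top, hopper frame [ 0.0641 -0.0395  0.225 ]
tower front top, hopper frame [ 0.0634 -0.0024  0.225 ]
a 0.2617993877991494
[ 0.39 -0.13 -0.99  0.69 -0.28 -0.99] maxstep 0.14 err 0.0
[ 0.33  0.03 -0.24  0.   -1.3  -0.31] maxstep 0.24 err 0.0
[ 0.12  0.06 -0.13 -0.27 -1.36 -0.04] maxstep 0.05 err 0.0
[ 0.21 -0.06 -0.59 -0.35 -0.51  0.14] maxstep 0.08 err 0.0
[ 0.15  0.12 -0.54 -0.51 -0.41  0.37] maxstep 0.02 err 0.0
[ 0.18  0.05 -0.56 -0.44 -0.44  0.27] maxstep 0.02 err 0.0
a 0.3490658503988659
[ 0.39 -0.13 -0.99  0.69 -0.28 -0.99] maxstep 0.14 err 0.0
[ 0.33  0.03 -0.24  0.   -1.3  -0.31] maxstep 0.24 err 0.0
[ 0.04  0.08 -0.09 -0.35 -1.4   0.04] maxstep 0.07 err 0.0
[ 0.07 -0.02 -0.48 -0.56 -0.65  0.42] maxstep 0.06 err 0.0
[ 0.02  0.16 -0.44 -0.7  -0.56  0.62] maxstep 0.02 err 0.0
[ 0.04  0.08 -0.46 -0.64 -0.59  0.54] maxstep 0.02 err 0.0
a 0.4363323129985824
[ 0.39 -0.13 -0.99  0.69 -0.28 -0.99] maxstep 0.14 err 0.0
[ 0.33  0.03 -0.24  0.   -1.3  -0.31] maxstep 0.24 err 0.0
[-0.03  0.1  -0.06 -0.44 -1.44  0.12] maxstep 0.09 err 0.0
[-0.06  0.02 -0.41 -0.71 -0.78  0.62] maxstep 0.07 err 0.0
[-0.08  0.19 -0.38 -0.82 -0.7   0.79] maxstep 0.02 err 0.0
[-0.07  0.13 -0.4  -0.77 -0.73  0.73] maxstep 0.01 err 0.0
```

Call:
apply_moves:
  increments: [-0.012,0,0.02,0,0,0,-0.018,0,0.03,0,0,0,-0.018,0,0.03,0,0.03,0,-0.01,0,0.03,0,0.06,0,-0.01,0,0.02,0,0.08,0,-0.01,0,0.01,0,0.08,0,-0.005,0,0.01,0,0.08,0,0,0,0,0,0.08,0,0,0,0,0,0.08,0,0,0,0,0.06,0,0,0,0,0,0.08,0,0,0,0,0,0.08,0,0,0,0,0,0.08,0,0,0,0,0,0.06,0,0,0,0,0,0,0,0]

```text
t: 12.18
eef_pos: [0.5133, 0.01, 0.2857]
ee_rot: [2.708, 0.055, -3.074]
force: [0.3, -0.7, 0.3]
width: 0.0437
```

```bash
cat > d.py <<'E'
import sys
from kin import *
st=arm.get_state(); p,Rn=G(float(sys.argv[1]),np.radians(20))
print('t',round(st['t'],2),st['eef_pos'],'q',st['q'].round(3),'w',round(st['width'],4))
print('dp',p-st['eef_pos'],'rv',(Rn*R.from_euler('xyz',st['ee_rot']).inv()).as_rotvec(),'F',st['force'],'slide axis',H()@[-.5,0,.866])
E
python3 d.py .095
```

```text
t 12.18 [0.5133 0.01   0.2857] q [ 0.047  0.097 -0.095 -0.445 -1.356  0.124] w 0.0437
dp [ 0.0279 -0.0144 -0.0908] rv [-0.0598 -0.4712 -0.0661] F [ 0.3477 -0.6935  0.3282] slide axis [-0.4998 -0.0125  0.866 ]
```

Call:
apply_moves:
  increments: [0,0,0,-0.008,-0.06,-0.008,0,-0.002,-0.005,-0.008,-0.06,-0.008,0,-0.002,-0.01,-0.008,-0.06,-0.008,0.005,-0.002,-0.015,-0.008,-0.06,-0.008,0.007,-0.002,-0.015,-0.008,-0.06,-0.008,0.007,-0.002,-0.015,-0.008,-0.06,-0.008,0.007,-0.002,-0.015,-0.008,-0.06,-0.008,0.003,-0.002,-0.01,-0.004,-0.05,-0.008,0,0,0,0,0,0]

```text
t: 12.93
eef_pos: [0.5351, 0.0148, 0.2071]
ee_rot: [2.787, 0.557, -3.091]
force: [-1.0, 0.7, -0.4]
width: 0.044
```

```bash
python3 d.py .095
```

```text
t 12.93 [0.5351 0.0148 0.2071] q [ 0.103 -0.059 -0.499 -0.569 -0.638  0.428] w 0.044
dp [ 0.0061 -0.0192 -0.0121] rv [-0.0061  0.0327 -0.0284] F [-0.985   0.6723 -0.398 ] slide axis [-0.4998 -0.0125  0.866 ]
```

Call:
apply_moves:
  increments: [0.003,-0.009,-0.006,-0.003,0.016,-0.014,0.003,-0.009,-0.006,-0.003,0.016,-0.014,0,0,0,0,0,0]

```text
t: 13.18
eef_pos: [0.5405, 0.0001, 0.1979]
ee_rot: [2.79, 0.522, -3.112]
force: [-0.5, 0.4, 0.4]
width: 0.0437
```

```bash
python3 d.py .095
```

```text
t 13.18 [0.5405 0.0001 0.1979] q [ 0.076 -0.026 -0.481 -0.557 -0.657  0.416] w 0.0437
dp [ 0.0007 -0.0044 -0.003 ] rv [-0.0023 -0.0013 -0.0063] F [-0.4976  0.4057  0.3998] slide axis [-0.4998 -0.0125  0.866 ]
```

Call:
apply_moves:
  increments: [0.004,-0.002,-0.009,-0.002,0,-0.004,0.007,-0.002,-0.012,0,0,0,0.007,0,-0.012,0,0,0,0.004,0,-0.006,0,0,0,0,0,0,0,0,0]

```text
t: 13.6
eef_pos: [0.5675, -0.0044, 0.1587]
ee_rot: [2.792, 0.524, -3.115]
force: [-0.3, -0.6, 0.0]
width: 0.0441
```

```bash
python3 d.py .011
```

```text
t 13.6 [ 0.5675 -0.0044  0.1587] q [ 0.042  0.075 -0.457 -0.63  -0.606  0.526] w 0.0441
dp [ 0.0157  0.0011 -0.0365] rv [-0.0006 -0.0001 -0.0021] F [-0.34   -0.5596  0.0302] slide axis [-0.4998 -0.0125  0.866 ]
```

Call:
apply_moves:
  increments: [0.001,0,-0.01,0,0,0,0.005,0,-0.01,0,0,0,0.005,0,-0.009,0,0,0,0.004,0,-0.006,0,0,0,0,0,0,0,0,0]

```text
t: 14.02
eef_pos: [0.5846, -0.0051, 0.1229]
ee_rot: [2.792, 0.523, -3.116]
force: [0.8, -0.3, -0.5]
width: 0.0433
```

```bash
python3 d.py .011; python3 - <<'E'
from h import *
im2=optics.grab_frame('side'); im=optics.grab_frame('wrist')
b=cv2.resize(im2[150:300,230:380],None,fx=3.2,fy=3.2,interpolation=cv2.INTER_CUBIC)
a=im[:,170:490]
cv2.imwrite('pics/c5.png',np.hstack([a,b])[...,::-1])
E
```

```text
t 14.02 [ 0.5846 -0.0051  0.1229] q [ 0.019  0.157 -0.44  -0.699 -0.568  0.623] w 0.0433
dp [-0.0014  0.0017 -0.0007] rv [-0.0007 -0.001  -0.0015] F [ 0.7606 -0.3347 -0.4775] slide axis [-0.4998 -0.0125  0.866 ]
```

View pics/c5.png

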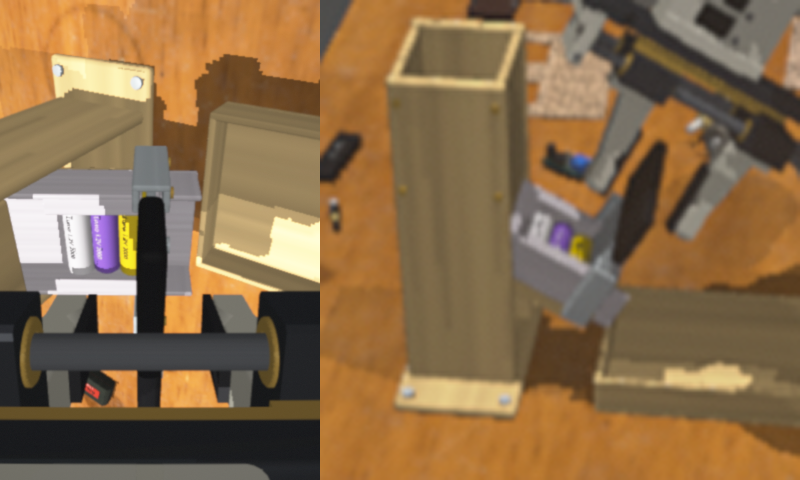

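The plate sits midway between the fingers (col 150 in the crop), and the spout lip is over the tray. Closing.

Call:
apply_moves:
  increments: [-0.001,0.001,0,0,0,0,0,0,0,0,0,0,0,0,0,0,0,0,0,0,0,0,0,0,0,0,0,0,0,0,0,0,0,0,0,0,0,0,0,0,0,0]
  hand: 1
  force: 40

```text
t: 14.7
eef_pos: [0.5826, -0.0038, 0.1267]
ee_rot: [2.792, 0.526, -3.115]
force: [3.2, 0.1, -3.0]
width: 0.0098
```

```bash
python3 d.py .011
```

```text
t 14.7 [ 0.5826 -0.0038  0.1267] q [ 0.023  0.146 -0.444 -0.696 -0.568  0.617] w 0.0098
dp [ 0.0006  0.0005 -0.0045] rv [-0.0008  0.0027 -0.0019] F [ 3.218   0.0786 -3.001 ] slide axis [-0.4998 -0.0125  0.866 ]
```

Call:
apply_moves:
  increments: [-0.003,0,0.0052,0,0,0,-0.003,0,0.0052,0,0,0,-0.003,0,0.0052,0,0,0,-0.003,0,0.0052,0,0,0,-0.003,0,0.0052,0,0,0]

```text
t: 15.12
eef_pos: [0.5672, -0.004, 0.1532]
ee_rot: [2.791, 0.525, -3.119]
force: [32.9, 7.5, -44.1]
width: 0.0095
```

```bash
python3 d.py .043
```

```text
t 15.12 [ 0.5672 -0.004   0.1532] q [ 0.041  0.081 -0.462 -0.641 -0.595  0.537] w 0.0095
dp [ 0.      0.0002 -0.0033] rv [-0.0014  0.0012  0.0012] F [ 32.8695   7.4651 -44.1306] slide axis [-0.4998 -0.0125  0.866 ]
```

A firm reaction after 30.6 mm of travel means the end stop has been reached. Hold while the cells run out.

Call:
apply_moves:
  increments: [0,0,0,0,0,0,0,0,0,0,0,0,0,0,0,0,0,0,0,0,0,0,0,0,0,0,0,0,0,0,0,0,0,0,0,0,0,0,0,0,0,0,0,0,0,0,0,0,0,0,0,0,0,0,0,0,0,0,0,0,0,0,0,0,0,0,0,0,0,0,0,0,0,0,0,0,0,0,0,0,0,0,0,0,0,0,0,0,0,0,0,0,0,0,0,0,0,0,0,0,0,0,0,0,0,0,0,0,0,0,0,0,0,0,0,0,0,0,0,0]

```text
t: 16.78
eef_pos: [0.5671, -0.0038, 0.1535]
ee_rot: [2.796, 0.527, -3.124]
force: [8.5, 0.5, -10.4]
width: 0.0093
```

```bash
python3 d.py .043; python3 - <<'E'
from h import *
im2=optics.grab_frame('side'); im=optics.grab_frame('wrist')
b=cv2.resize(im2[160:310,230:380],None,fx=3.2,fy=3.2,interpolation=cv2.INTER_CUBIC)
cv2.imwrite('pics/c6.png',np.hstack([im[:,170:490],b])[...,::-1])
E
```

```text
t 16.78 [ 0.5671 -0.0038  0.1535] q [ 0.051  0.077 -0.47  -0.631 -0.58   0.518] w 0.0093
dp [ 0.0001  0.0001 -0.0036] rv [0.0025 0.0034 0.0087] F [  8.5217   0.5247 -10.3592] slide axis [-0.4998 -0.0125  0.866 ]
```

View pics/c6.png

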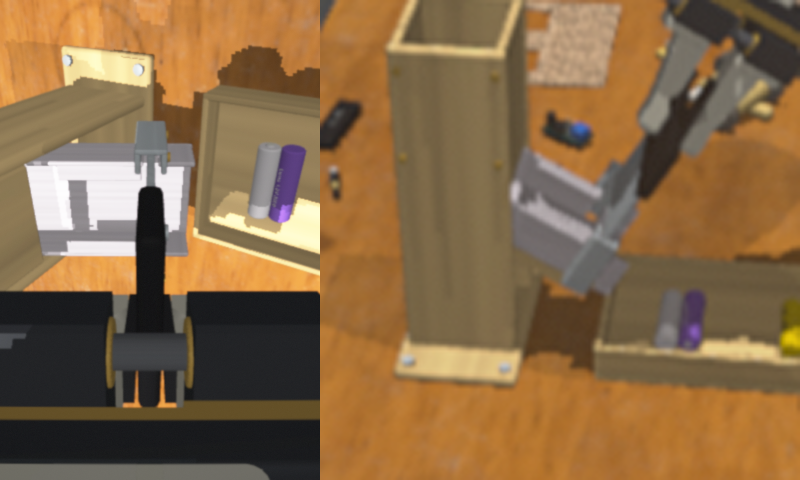

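The chute is empty and all three cells are in the tray (grey and purple at (665–690,320), yellow at (795,320)). Pushing the gate shut.

Call:
apply_moves:
  increments: [0.003,0,-0.0052,0,0,0,0.003,0,-0.0052,0,0,0,0.003,0,-0.0052,0,0,0,0.003,0,-0.0052,0,0,0,0.003,0,-0.0052,0,0,0]

```text
t: 17.3
eef_pos: [0.5816, -0.0037, 0.1286]
ee_rot: [2.796, 0.529, -3.121]
force: [-1.9, -1.0, 2.1]
width: 0.0099
```

```bash
python3 d.py .011
```

```text
t 17.3 [ 0.5816 -0.0037  0.1286] q [ 0.032  0.138 -0.453 -0.685 -0.554  0.597] w 0.0099
dp [ 0.0016  0.0003 -0.0064] rv [0.0027 0.0057 0.0062] F [-1.8932 -0.9631  2.0861] slide axis [-0.4998 -0.0125  0.866 ]
```

Call:
apply_moves:
  increments: [0.002,0,-0.0035,0,0,0,0.002,0,-0.0035,0,0,0]

```text
t: 17.47
eef_pos: [0.5849, -0.0038, 0.1229]
ee_rot: [2.795, 0.529, -3.118]
force: [-34.8, -9.4, 45.9]
width: 0.0095
```

Call:
apply_moves:
  increments: [0,0,0,0,0,0,0,0,0,0,0,0]

```text
t: 17.63
eef_pos: [0.5846, -0.004, 0.1232]
ee_rot: [2.794, 0.529, -3.119]
force: [-1.0, 1.7, 2.3]
width: 0.0099
```

Call:
apply_moves:
  increments: [0,0,0,0,0,0,0,0,0,0,0,0,0,0,0,0,0,0,0,0,0,0,0,0,0,0,0,0,0,0]
  hand: 0.5

```text
t: 18.05
eef_pos: [0.586, -0.0042, 0.1221]
ee_rot: [2.796, 0.53, -3.118]
force: [0.3, -0.4, 0.0]
width: 0.0376
```

```bash
python3 d.py .011
```

```text
t 18.05 [ 0.586  -0.0042  0.1221] q [ 0.024  0.156 -0.445 -0.701 -0.553  0.623] w 0.0376
dp [-0.0028  0.0009  0.0001] rv [0.0027 0.0063 0.0027] F [ 0.2523 -0.4212  0.0225] slide axis [-0.4998 -0.0125  0.866 ]
```

Back out along the tool axis, then clear away upward.

Call:
apply_moves:
  increments: [-0.007,-0.003,0.008,0,0,0,-0.008,-0.005,0.014,0,0,0,-0.01,-0.006,0.018,0,0,0,-0.012,-0.008,0.022,0,0,0,-0.012,-0.008,0.025,0,0,0,-0.01,-0.01,0.03,0,0,0,0,-0.03,0.02,0,0,0,0,-0.035,0.01,0,0,0,0,-0.035,0,0,0,0,0,-0.035,0,0,0,0,0,-0.035,0,0,0,0,0,-0.02,0,0,0,0,0,0,0,0,0,0]

```text
t: 19.13
eef_pos: [0.5136, -0.2448, 0.2844]
ee_rot: [2.81, 0.534, -3.104]
force: [-0.2, -0.8, -0.7]
width: 0.0437
```

```bash
python3 d.py .011; python3 - <<'E'
from goal import *
im=optics.grab_frame('top'); im2=optics.grab_frame('side')
for n in('top','side'): print(n,[(np.round(a['point']),round(a['conf'],2)) for a in finder.landmark_of(n,'gate_grip')[:1]], proj(n,O+H()@np.array([-.014,0,.128])),[np.round(a['point']) for a in finder.landmark_of(n,'cell_1_mid')[:4]])
a=cv2.resize(im[140:320,270:420],None,fx=2.6,fy=2.6,interpolation=cv2.INTER_CUBIC)
b=cv2.resize(im2[150:330,230:380],None,fx=2.6,fy=2.6,interpolation=cv2.INTER_CUBIC)
cv2.imwrite('pics/c7.png',np.hstack([a,b])[...,::-1])
E
```

```text
t 19.13 [ 0.5136 -0.2448  0.2844] q [-0.523  0.081 -0.131 -0.619 -1.159  0.849] w 0.0437
dp [ 0.0696  0.2414 -0.1621] rv [ 0.0148  0.0109 -0.0035] F [-0.1698 -0.7545 -0.6847] slide axis [-0.4998 -0.0125  0.866 ]
top [(array([341., 238.]), 0.86)] [[341.6482 239.5253]] [array([335., 293.])]
side [(array([330., 214.]), 0.88)] [[330.8653 211.3589]] [array([377., 263.])]
```

View pics/c7.png

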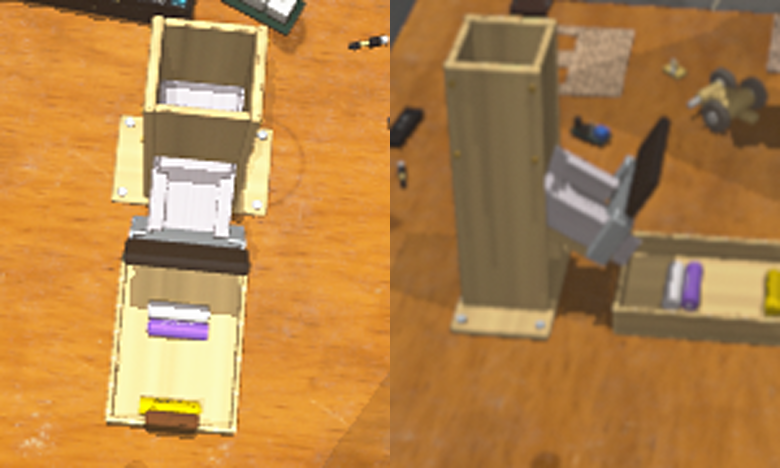

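The picture shows the gate shut, the three cells in the tray under the spout and the chute empty. Handing in.

```bash
python3 -c "
from station import arm
print(arm.job_done())"
```

```text
the job is handed in; nothing more can be done
None
```

The job is done and handed in at about 19 s of the 61 s allowed; no verdict is reported.

- **Tray:** I stood it under the spout with its grip plate towards the robot.
- **Gate out:** I drew the gate until it pushed back with about 55 N after 30.6 mm of travel. I took that as the end stop, since the gate started 0 to 3 mm open.
- **Cells:** The last pictures show all three cells in the tray, an empty chute and no cell on the table.
- **Gate shut:** I pushed it home until it pushed back with about 58 N. It sits within 1–3 px of where a shut gate should appear in both cameras. The hand then moved clear, with under 1.1 N of force on it.

**Checks that failed or disagreed:**
- **First approach to the gate:** It failed because the elbow reached its joint limit. I backed out and gripped the plate with the tool turned 20° sideways instead, which worked.
- **Closing stroke:** It measured 35.4 mm of hand travel against 32 mm of slide. I put this down to the fingers slipping a little on the plate and the arm giving slightly.
- **Other loose parts:** I never moved towards them, and those in the last pictures look untouched, but I did not measure their positions afterwards.

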